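# Lock the last cover fastener

### The arm

A 6-joint arm with a two-finger parallel gripper is mounted at the origin on a cart in front of the work surface, level with it; the furniture and walls round the work are solid. World frame = base frame: x ahead of the robot, y to its left, z up, the work surface at z = 0. Lengths are in m, angles in degrees, forces in N, time in s.
With the tool pointing down it reaches from about 0.25 to 0.725 m from the base axis. Payload 9.7 kg.
Tool frame: the origin (TCP) lies on the centre line of the jaws, within the pads' length; the fingertips stand bot.nose_length ahead of it and the grasp point (between the pads) lies 11 mm behind it (bot.nose_length is the distance from the TCP to the fingertips, in m); z points along the fingers, y is the line along which they close (so a half turn about z gives the same grasp; the last joint's range is limited). The gripper opens to 85 mm and grips with 20 to 120 N. Pads are 22 mm wide; open, the fingers measure 114 mm over their backs; the gripper's body (76 mm by 85 mm) begins 54 mm behind the grasp point. The pads swing forward as they close: fully open they stand 13 mm farther back than shut.
Start: joints at [-73.453, 4.979, 10.078, 95.1, 0, 90], TCP at [0.157, -0.527, 0.239] pointing down, gripper open.
Joint ranges: [-179.16, 179.16], [-48.56, 103.87], [-65.8, 70.77], [-126.05, 130.52], [-82.76, 87.17], [-180, 180]. Speed limits (degrees/s): [127.2, 127.2, 147.25, 180, 180, 180].

### API

Orientations are given as [roll, pitch, yaw] about the fixed x, y, z axes, in that order (R = Rz(yaw) Ry(pitch) Rx(roll)).
In Python, from workcell import bot gives the robot as it stands. The module is installed in compiled form; this text tells all that it offers.
- The arm moves only by the shell command python3 -m inch 'ROWS' [OPENING] [FORCE]. ROWS is JSON, a list of rows, each a list of 4 numbers: the shift along the world's x, y, z in cm, then the turn about the world's z in degrees. A call has exactly 8 rows; each row is the pose to reach, as a shift and turn from the pose commanded when the call began; what a row does not reach only later rows make up. A row lasts 1/8 s, in which the tool goes at most 62.5 mm and 10.7 degrees, less where a joint would pass 70% of its speed; a pose out of reach is approached as far as the arm can. A call with a gripper value outside its range is refused whole. OPENING is the finger opening in cm, from 0 to 8.54, set as the call begins (- or left out, the last holds). The fingers move at their own pace and stop on an object; FORCE is the grip in N (left out, the last holds). Time passes only in rows, so rows that repeat a pose let the fingers close, or fill a call up. It gives the time, the measured TCP pose, the force, the opening and the grip force at its end, in the units of the state.
- bot.get_obs(): the state, without advancing time (a new reading comes with each control period).
- bot.camera(name): name is "side" or "top"; returns a dict with "img" (480x640x3 uint8, red, green, blue), "fovy" (degrees; the focal length in pixels is half the picture's height over the tangent of half this angle, whatever the lens; pixels are square), "cx", "cy" (the principal point, pixels), "R" (3x3) and "t" (3): a world point X has camera coordinates R X + t. Camera axes: x right, y down, z forward; pixel columns grow to the right and rows downward; lengths in m; the calibration is good to about 2 mm. A picture is of the moment at which its call begins. There is no depth.
- bot.job_done(): hands the job in; it is judged then, once.
Trained networks look in a picture, given as the dict that the camera call returned (one of the last four; its "shot" number tells which), for a name from the list of things; names that differ only in an ending like _2 or _b are one class to them, and where a whole thing is asked for, a point or a joint stands for the part that bears it (a point fixed in the world has none). Each returns a list of dicts, best first, with "score" (0 to 1); they miss things now and then, are a little off and sometimes report something else, mostly with a low value. They report only what shows in the picture. A call takes as long as a camera call.
- bot.find_in(thing, picture): "point" ([column, row] in pixels, amid what is visible of it).
- bot.landmark_of(thing, picture): "point" ([column, row] in pixels: a listed point, or the origin of a listed thing).
The state is a dict: "time": time; "q": joint angles; "qd": joint speeds; "joint_efforts": joint torques, N m; "ee_pos": TCP position; "tcp_rot": TCP orientation; "wrist_force": force on the tool from outside, world axes, zero at the start; "torque": the same for the moment, N m; "opening": finger opening in m; "grasp_force": force on a finger pad.
Only numpy, scipy, OpenCV 4.12 (cv2) and the standard library are available. Lean on these libraries where they do the work, as an engineer would, in place of code of your own. Each camera call takes 0.05 s, during which the arm holds its last target. There are 200 camera calls.

### The job

The access cover of the control unit is held by four quarter-turn fasteners with wing heads; three are locked, one still stands proud with its wing turned across to the others. Push that one in against its spring, turn it clockwise (seen from above) about a quarter turn until it locks, and let go, so that it stays down level with the others.

Things in the scene. Friction and masses are not known exactly. Their poses are not given: they have to be found in the camera images.
- wing (a point): centre of the open fastener's wing (at any corner of the cover), 11 mm above its cap and on the turning axis; moves with it. Wing: upright grey bar, 40 mm long (x), 12 mm thick (y, grip across it from above), 23 mm high (top 12 mm above this point; z up), on a black cap 44 mm across on which fingertips may press. Cap top is 18.5 mm above the cover when open, 12 mm when locked like the others
- stud_push (a joint): how far the open fastener is pushed in, m: 0 standing proud, 0.012 fully in (stop). Its spring pushes up with 3 N at 0 and 9 N at 0.012. It can turn only while deeper than about 0.010; locked, it has sprung back to about 0.006
- stud_turn (a joint): clockwise turn (from above) of the open fastener, rad: 0 open, 1.48 at its stop; light friction of 0.03 N m. Let go beyond about 1.3, it springs up 3.5 mm into its locking notch and can no longer turn back
- unit: the control unit, fixed: a grey box 200 x 250 mm (its x, y), 60 mm high to the top of its aluminium cover; origin at the centre of its underside. Four fasteners on the cover at x = +-60, y = +-80 mm; the locked ones' wings lie about along y, the open one's about along x (within 0.2 rad). A screwdriver, 17 mm thick, lies loose along x on the middle of the cover

How it is judged (in metres and radians):
On the way, in this order (a step that is already met when the one before it is completed fails the run):
1. the open fastener is pushed in at its open position (value of joint stud_push above 0.009 m and value of joint stud_turn below 0.8 rad).
2. it is turned to its stop region (value of joint stud_turn above 1.15 rad), for 0.1 s.
At the end, for the whole second after the job is handed in: The fastener that stood proud is turned clockwise by more than 1.15 rad and, let go, is held down by its notch 4.5 to 8.5 mm below its open height, at rest (value of joint stud_turn above 1.15 rad and value of joint stud_push between 0.0045 and 0.0085 m and velocity of joint stud_turn below 0.1 rad/s); the robot touches nothing.
It also fails if it takes over 32 s, if anything falls off the work surface, if the arm or the gripper's body presses on something with over 40 N, if the wrist force passes 120 N, or if a joint passes its speed limit or range.

## Working session

There is one attempt and no reset: what is moved stays moved. The work goes in short steps, Python scripts to look and compute and a shell command to move; the robot and the scene stay as the last step left them, time stands still between calls to the robot, and variables do not carry over. Pictures are saved under pics/ and viewed, at most 10 in all, crops included, and the job is handed in when it is done.

```bash
mkdir -p pics; cat > h.py <<'E'
import numpy as np,cv2
from workcell import bot
def K(p):
    f=p["img"].shape[0]/2/np.tan(np.radians(p["fovy"])/2); return f
def proj(p,X):
    c=np.array(p["R"])@np.array(X)+np.array(p["t"]); f=K(p); return [f*c[0]/c[2]+p["cx"],f*c[1]/c[2]+p["cy"]]
def ray(p,uv):
    R=np.array(p["R"]);f=K(p); d=R.T@np.array([(uv[0]-p["cx"])/f,(uv[1]-p["cy"])/f,1]); return -R.T@np.array(p["t"]),d/np.linalg.norm(d)
def atz(p,uv,z):
    o,d=ray(p,uv); return o+d*(z-o[2])/d[2]
def tri(rs):
    A=0;b=0
    for o,d in rs:
        M=np.eye(3)-np.outer(d,d);A=A+M;b=b+M@o
    return np.linalg.solve(A,b)
E
python3 - <<'E'
from h import *
print(bot.nose_length,bot.get_obs())
for n in("top","side"):
    p=bot.camera(n);cv2.imwrite(f"pics/{n}0.png",p["img"][:,:,::-1])
    print(n,-np.array(p["R"]).T@p["t"])
    for t in("wing","unit"):
        for f in(bot.find_in,bot.landmark_of):
            for r in f(t,p)[:4]: print(t,f.__name__,r,atz(p,r["point"],0.0895 if t=="wing" else 0))
E
```

```text
0.008 {'time': 0.0, 'q': array([-7.34526274e+01,  5.01249352e+00,  1.00344043e+01,  9.51009410e+01,
       -1.48948456e-03,  9.00009864e+01]), 'qd': array([-0.08691393, -0.09150699,  0.10550707, -0.03931027, -0.07601554,
        0.0512345 ]), 'joint_efforts': array([ 2.73596861e-04, -5.20383918e+01,  4.64807689e+01,  1.61893247e-02,
        2.06060014e-05,  9.41772868e-06]), 'ee_pos': array([ 0.15657276, -0.52700566,  0.23856926]), 'tcp_rot': array([-1.79920970e+02,  1.49084376e-03,  1.65463883e+01]), 'wrist_force': array([-0.05359572, -0.38632174, -0.15050713]), 'torque': array([0.02198829, 0.00189639, 0.02623132]), 'grasp_force': 0.0, 'opening': 0.08510486407471085}
top [ 0.50572085 -0.00175545  0.93771768]
wing call {'point': [272.6, 298.3], 'score': 0.71} [0.47739312 0.08762094 0.0895    ]
wing call {'point': [270.7, 296.4], 'score': 0.81} [0.48019109 0.09050343 0.0895    ]
unit call {'point': [324.1, 263.0], 'score': 0.56} [0.53337    0.01260698 0.        ]
unit call {'point': [325.5, 258.0], 'score': 0.61} [0.54167049 0.01036468 0.        ]
side [ 0.47180602 -0.64097254  0.67739387]
wing call {'point': [279.1, 206.9], 'score': 0.85} [0.48021462 0.08718622 0.0895    ]
wing call {'point': [280.2, 204.5], 'score': 0.69} [0.4829297 0.0951118 0.0895   ]
unit call {'point': [314.2, 255.7], 'score': 0.85} [0.54940827 0.02322207 0.        ]
unit call {'point': [307.3, 258.4], 'score': 0.75} [0.53375326 0.01651813 0.        ]
```

View pics/top0.png

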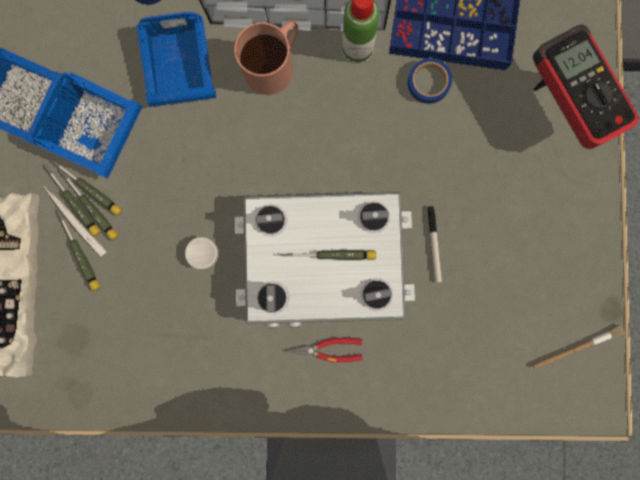

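View pics/side0.png

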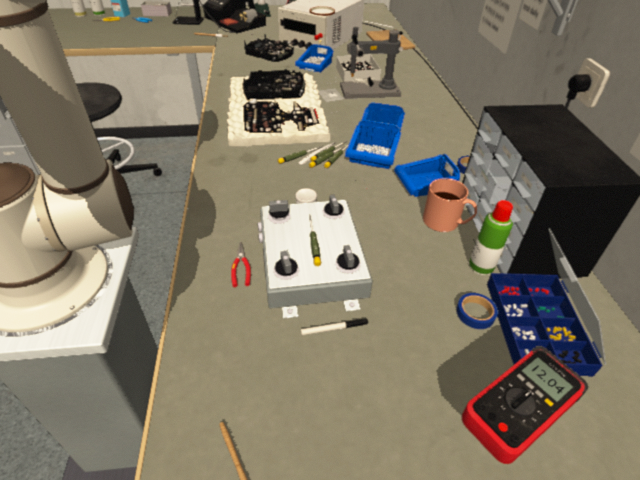

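The top picture shows the open fastener at about (271,297), lower left, with its wing along the image's vertical. The locked ones are at (270,219), (375,215) and (376,293). The side picture shows it at (280,207). Next I'll refine the position and angle with crops.

```bash
python3 - <<'E'
from h import *
P={n:bot.camera(n) for n in("top","side")}
L={n:[bot.landmark_of("wing",p)[0]["point"]] for n,p in P.items()}
W=tri([ray(P[n],L[n][0]) for n in P]);print(L,W)
tiles=[]
for n,p in P.items():
    u,v=map(int,L[n][0]);h=25
    c=cv2.resize(p["img"][v-h:v+h,u-h:u+h,::-1],(400,400),interpolation=cv2.INTER_CUBIC)
    for X,col in[((.480,.0905,.0895),(0,0,255)),((.460,.0905,.1015),(0,255,0)),((.500,.0905,.1015),(0,255,0)),((.458,.0905,.0785),(255,0,0)),((.502,.0905,.0785),(255,0,0)),((.480,.1125,.0785),(255,0,0)),((.480,.0685,.0785),(255,0,0))]:
        a=(np.array(proj(p,X))-[u-h-.5,v-h-.5])*8;cv2.circle(c,tuple(int(i) for i in a),3,col,-1)
    tiles.append(c)
cv2.imwrite("pics/c1.png",np.hstack(tiles))
E
```

```text
{'top': [[273.2, 295.9]], 'side': [[279.6, 203.0]]} [0.4815032  0.08554218 0.10127114]
```

View pics/c1.png

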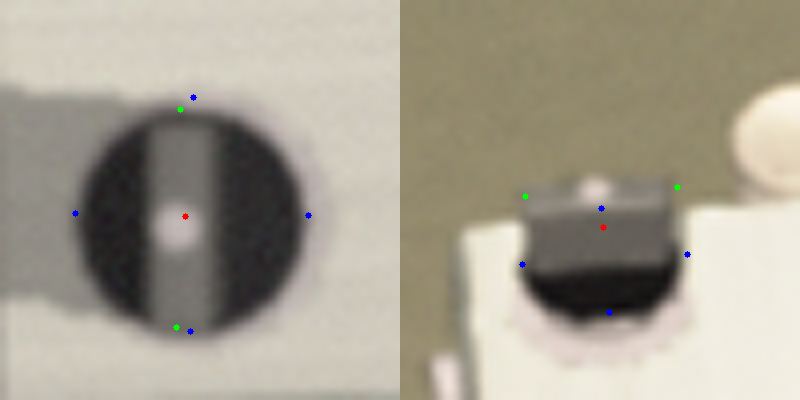

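The model fits. The wing is at about (0.479, 0.090, 0.0895), lying along x within 1°. Now I'll approach and learn the sign of q6.

```bash
python3 -m inch '[[2.8,5.4,0,0],[5.6,10.8,0,0],[8.4,16.2,0,0],[11.2,21.6,0,0],[14,27,0,0],[17,32.4,0,0],[20,38,0,0],[22.2,42.7,0,0]]' 3.0; python3 -c "
from h import *
o=bot.get_obs();print(o['q'],o['tcp_rot'],o['opening'])"
```

```text
time: 1.7
ee_pos: [0.3793, -0.0981, 0.2395]
tcp_rot: [180.0, -0.1, 16.6]
wrist_force: [0.5, -1.6, 0.2]
opening: 0.03
grasp_force: 0.0
[-1.45095527e+01 -1.65102007e+01 -9.62316698e+00  9.68277084e+01
  2.15898694e-03  1.48906660e+02] [ 1.79971211e+02 -5.19167793e-02  1.65838011e+01] 0.030047233200849312
```

```bash
python3 -m inch '[[1.5,3,0,10],[3,6,0,20],[4.5,9,0,30],[6,12,0,40],[7.5,15,0,50],[9,17,0,60],[10,19,0,70],[10,19,0,80]]'
python3 -m inch '[[0,0,-1,10],[0,0,-2,20],[0,0,-3,30],[0,0,-4,40],[0,0,-5,50],[0,0,-6,60],[0,0,-7,70],[0,0,-8,80]]'
python3 - <<'E'
from h import *
o=bot.get_obs();print(o['q'],o['ee_pos'],o['tcp_rot'])
T=[]
for n in("top","side"):
    p=bot.camera(n);u,v=map(int,proj(p,(.479,.09,.10)));h=40
    T.append(cv2.resize(p["img"][v-h:v+h,u-h:u+h,::-1],(400,400),interpolation=cv2.INTER_CUBIC))
cv2.imwrite("pics/c2.png",np.hstack(T))
E
```

```text
time: 2.7
ee_pos: [0.479, 0.091, 0.2389]
tcp_rot: [-180.0, -0.0, 97.0]
wrist_force: [-0.8, 0.5, -0.5]
opening: 0.03
grasp_force: 0.0
time: 3.7
ee_pos: [0.4786, 0.0898, 0.159]
tcp_rot: [180.0, 0.0, 176.9]
wrist_force: [-0.2, 0.7, -0.1]
opening: 0.03
grasp_force: 0.0
[ 1.06213114e+01 -4.52280340e+00 -8.33593340e+00  8.61804263e+01
 -1.46261333e-03  1.37454376e+01] [0.47863023 0.08975029 0.15901038] [1.79999890e+02 6.60664797e-03 1.76875874e+02]
```

View pics/c2.png

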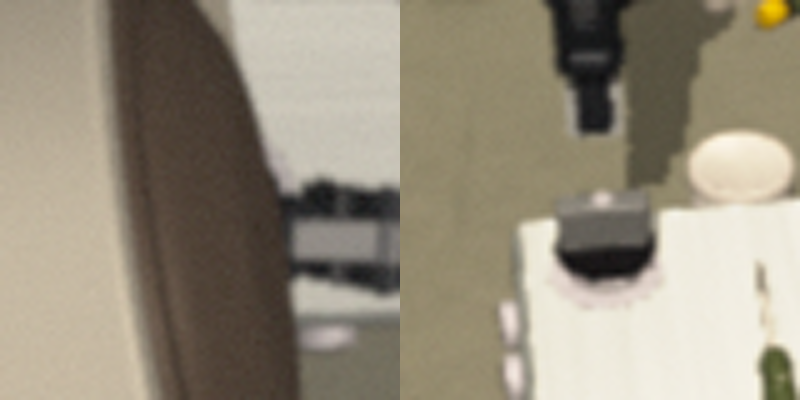

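The side crop shows the fingers (about (597,130)) directly above the wing (about (603,200)). The top view is blocked by the arm. Next I'll descend and close.

```bash
python3 -m inch '[[0,0,-2,3],[0,0,-4,3],[0,0,-5,3],[0,0,-5.8,3],[0,0,-6.4,3],[0,0,-6.8,3],[0,0,-6.8,3],[0,0,-6.8,3]]' && python3 -m inch '[[0,0,0,0],[0,0,0,0],[0,0,0,0],[0,0,0,0],[0,0,0,0],[0,0,0,0],[0,0,0,0],[0,0,0,0]]' 0.8 50
```

```text
time: 4.8
ee_pos: [0.4788, 0.0898, 0.0916]
tcp_rot: [180.0, 0.0, 179.5]
wrist_force: [0.1, 0.9, -0.0]
opening: 0.03
grasp_force: 0.0
time: 5.8
ee_pos: [0.479, 0.091, 0.0919]
tcp_rot: [179.8, 0.1, 179.6]
wrist_force: [-0.2, 7.4, 2.1]
opening: 0.0109
grasp_force: 51.1
```

Gripped. The 7 N side force says the axis is about 1 mm farther in +y, so I'll correct for that and push.

```bash
python3 -m inch '[[0,0.1,-0.2,0],[0,0.15,-0.4,0],[0,0.15,-0.6,0],[0,0.15,-0.8,0],[0,0.15,-1.0,0],[0,0.15,-1.15,0],[0,0.15,-1.2,0],[0,0.15,-1.2,0]]'
```

```text
time: 6.8
ee_pos: [0.479, 0.0913, 0.08]
tcp_rot: [180.0, 0.1, 179.5]
wrist_force: [-0.8, 1.2, 9.1]
opening: 0.011
grasp_force: 52.0
```

```bash
python3 -m inch '[[0,0,-0.1,0],[0,0,-0.1,-8],[0,0,-0.1,-16],[0,0,-0.1,-24],[0,0,-0.1,-32],[0,0,-0.1,-40],[0,0,-0.1,-40],[0,0,-0.1,-40]]'
```

```text
time: 7.8
ee_pos: [0.4788, 0.0912, 0.0798]
tcp_rot: [180.0, 0.0, 139.5]
wrist_force: [-5.6, -0.6, 15.5]
opening: 0.0104
grasp_force: 53.0
```

```bash
python3 -m inch '[[-0.05,0,0,-8],[-0.05,0,0,-16],[-0.05,0,0,-24],[-0.05,0,0,-32],[-0.05,0,0,-40],[-0.05,0,0,-44],[-0.05,0,0,-45],[-0.05,0,0,-45]]'; python3 -c "
from h import *
o=bot.get_obs();print(o['torque'],o['q'])"
```

```text
time: 8.8
ee_pos: [0.4784, 0.0913, 0.0798]
tcp_rot: [179.9, -0.0, 94.6]
wrist_force: [-4.2, 0.4, 16.6]
opening: 0.011
grasp_force: 53.2
[-0.01050354  1.16580249  0.45927234] [ 1.08006242e+01 -3.78681538e+00 -1.64028105e+01  7.72978875e+01
  7.92685075e-04  9.62411560e+01]
```

The 0.46 N m moment shows it is at its stop. I'll ease it up while gripped so it seats in the notch, then open and withdraw.

```bash
python3 -m inch '[[0,0,0.1,0.5],[0,0,0.2,0.5],[0,0,0.3,0.5],[0,0,0.4,0.5],[0,0,0.5,0.5],[0,0,0.5,0.5],[0,0,0.5,0.5],[0,0,0.5,0.5]]' - 20; python3 -m inch '[[0,0,0,0],[0,0,0,0],[0,0,0,0],[0,0,0,0],[0,0,0,0],[0,0,0,0],[0,0,0,0],[0,0,0,0]]' 3.2; python3 -m inch '[[0,0,1,0],[0,0,2,0],[0,0,4,0],[0,0,8,0],[0,0,12,0],[-3,-5,14,0],[-6,-10,14,0],[-9,-15,14,0]]';python3 -m inch '[[-1,-5,0,0],[-2,-10,0,0],[-3,-15,0,0],[-3,-15,0,0],[-3,-15,0,0],[-3,-15,0,0],[-3,-15,0,0],[-3,-15,0,0]]'
python3 - <<'E'
from h import *
T=[]
for n in("top","side"):
    p=bot.camera(n);u,v=map(int,proj(p,(.539,.01,.07)));h=90
    T.append(cv2.resize(p["img"][v-h:v+h,u-h:u+h,::-1],(400,400),interpolation=cv2.INTER_CUBIC))
cv2.imwrite("pics/c3.png",np.hstack(T))
E
```

```text
time: 9.8
ee_pos: [0.4783, 0.0912, 0.0837]
tcp_rot: [180.0, -0.0, 95.1]
wrist_force: [-0.5, 0.6, 6.7]
opening: 0.0104
grasp_force: 51.8
time: 10.8
ee_pos: [0.4781, 0.0913, 0.0833]
tcp_rot: [180.0, -0.0, 95.0]
wrist_force: [-0.8, -0.2, -0.1]
opening: 0.032
grasp_force: 0.0
time: 11.8
ee_pos: [0.3873, -0.0598, 0.2245]
tcp_rot: [179.9, 0.0, 95.1]
wrist_force: [1.3, -0.5, 0.6]
opening: 0.032
grasp_force: 0.0
time: 12.8
ee_pos: [0.3584, -0.2082, 0.2234]
tcp_rot: [180.0, 0.0, 95.1]
wrist_force: [-0.2, -0.6, -0.1]
opening: 0.0321
grasp_force: 0.0
```

View pics/c3.png

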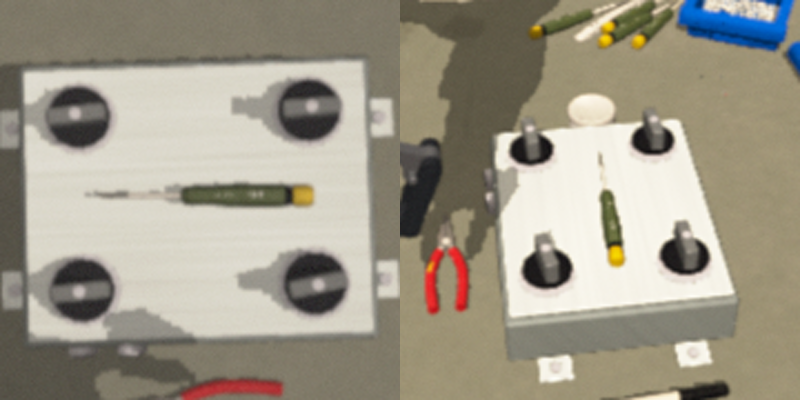

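The crop shows the wing at lower left of the top view, (80,290), now lying along y like the others. I'll check its height with an overlay.

```bash
python3 - <<'E'
from h import *
p=bot.camera("side");T=[]
for x,y in((.479,.0905),(.599,.0885)):
    u,v=map(int,proj(p,(x,y,.08)));h=20
    c=cv2.resize(p["img"][v-h:v+h,u-h:u+h,::-1],(400,400),interpolation=cv2.INTER_CUBIC)
    for z,col in((.0785,(0,0,255)),(.072,(0,255,0))):
        for t in np.arange(0,6.28,.4):
            a=(np.array(proj(p,(x+.022*np.cos(t),y+.022*np.sin(t),z)))-[u-h-.5,v-h-.5])*10;cv2.circle(c,tuple(int(i) for i in a),3,col,-1)
    T.append(c)
cv2.imwrite("pics/c4.png",np.hstack(T))
E
```

```text
(no output)
```

View pics/c4.png

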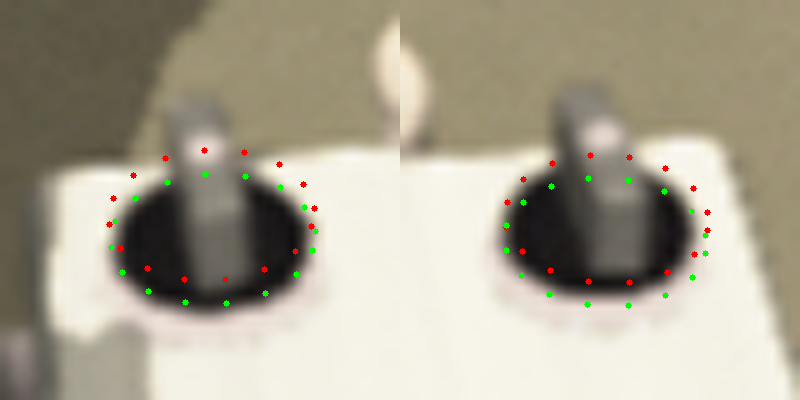

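The left crop shows the cap's outline on the green ring, which is locked height (0.072), and level with its neighbour. It is locked.

```bash
python3 -c "
from workcell import bot
print(bot.job_done())"
```

```text
the job is handed in; nothing more can be done
None
```

I pushed the open fastener in, turned it clockwise to its stop and released it; the last picture shows its cap down at locked height, level with the neighbour beside it. I handed the job in at about 13 s, but the hand-in returned no verdict.

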